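# Close the board carrier: fold the flap and tuck its tongue under the lip

## Robot

A 6-joint arm with a two-finger parallel gripper is mounted at the origin on a cart in front of the work surface, level with it; the furniture and walls round the work are solid. World frame = base frame: x ahead of the robot, y to its left, z up, the work surface at z = 0. Lengths are in mm, angles in rad, forces in N, time in s.
With the tool pointing down it reaches from about 300 to 875 mm from the base axis. Payload 6.4 kg.
Tool frame: the origin (TCP) lies midway between the tips of the shut fingers; the grasp point (between the pads) lies 19 mm behind it; y points along the fingers, x is the direction in which the jaws open and shut, and the axes are right-handed (so a half turn about y gives the same grasp; the last joint's range is limited). The gripper opens to 85 mm and grips with 20 to 120 N. Pads are 22 mm wide; open, the fingers measure 114 mm over their backs; the gripper's body (76 mm by 85 mm) begins 54 mm behind the grasp point. The pads swing forward as they close: fully open they stand 13 mm farther back than shut.
Start: joints at [-1.486, 0.181, 1.607, -0, 1.354, -0.206], TCP at [164.879, -550.868, 203.488] pointing down, gripper open.
Joint ranges: [-2.99, 2.99], [-0.89, 2.07], [0.3, 2.58], [-1.14, 4.28], [0, 2.63], [-3.12, 3.12]. Speed limits (rad/s): [2.57, 2.57, 3.01, 3.14, 3.14, 3.14].

## Interface

Orientations are given as a 3x3 rotation matrix whose columns are the frame's x, y, z axes.
In Python, from workcell import robot, eyes gives the robot as it stands.
- The arm moves only by the tool drive_tool, never from a script. Its argument "motion" is a list that holds one entry, the list of rows, each a list of 7 numbers: the shift along the tool's x, y, z in mm, then the turn, a rotation vector about the tool's x, y, z in rad, then the finger opening in mm, from 0 to 85.4. In form: [[[tx, ty, tz, wx, wy, wz, hand], ...]]. A call has 1 to 8 rows; each row is the pose to reach, as a shift and turn from the pose measured when the call began, along the tool's axes at that moment; what a row does not reach only later rows make up. A row lasts 1/12 s, in which the tool goes at most 41.7 mm and 7.16 degrees, less where a joint would pass 70% of its speed; a pose out of reach is approached as far as the arm can. A call with a gripper value outside its range is refused whole. The fingers move at their own pace and stop on an object; "grip_force" is the grip in N (left out, the last holds). Time passes only in rows, so rows that repeat a pose let the fingers close. It gives the time, the measured TCP pose, the force and the opening at its end, in the units of the state.
- robot.get_state(): the state, without advancing time (a new reading comes with each control period).
- eyes.read_camera(name): name is "side" or "top"; returns a dict with "pixels" (420x560x3 uint8, red, green, blue), "vertical_fov" (degrees; the focal length in pixels is half the picture's height over the tangent of half this angle, whatever the lens; pixels are square), "cx", "cy" (the principal point, pixels), "distortion" ([k1, k2, p1, p2, k3] as OpenCV has them; the pictures are not rectified), "extrinsics" (4x4, takes a point from camera to world coordinates). Camera axes: x right, y down, z forward; pixel columns grow to the right and rows downward; lengths in mm; the calibration is good to about 2 mm. A picture is of the moment at which its call begins. There is no depth.
- robot.job_done(): hands the job in, once; it reports no verdict.
The state is a dict: "time": time; "joint_positions": joint angles; "qvel": joint speeds; "joint_efforts": joint torques, N m; "tool_pos": TCP position; "tcp_rot": TCP orientation; "contact_force": force on the tool from outside, world axes, zero at the start; "ft_torque": the same for the moment, N m; "gripper_width": finger opening in mm.
Only numpy, scipy, OpenCV 4.12 (cv2) and the standard library are available. Lean on these libraries where they do the work, as an engineer would, in place of code of your own. Each camera call takes 0.05 s, during which the arm holds its last target.

## Task

A test board lies in the open carrier on the bench. Keeping the gripper's fingers together and using only their tips or outsides, fold the blue flap down over the board and, while holding it down against its spring, push it towards the yellow lip until its tongue is tucked fully home beneath the lip, so that the flap stays shut when you let go. Do not pinch or pick up anything, and leave the board lying in its nest and the things standing around the carrier where they are.

Things in the scene. Friction and masses are not known exactly. Their poses are not given: they have to be found in the camera images.
- carrier: grey metal board carrier fixed to the bench, base plate 124 mm (x) by 130 mm (y), about 37 mm high. Origin under its centre at bench level, z up. Its +x points from the lip side to the hinge side: the flap folds over and then slides along its -x. Yellow lip at its -x side, hinge at +x. Side rails 16 mm high run along x at y = +-53.5 to 61.5 mm.
- hinge_rest (a point): point on the carrier: middle of the flap's hinge axis while the flap is slid fully back; 48 mm along the carrier's +x from its origin and 26.5 mm above the bench. The axis runs along the carrier's y.
- lip_edge (a point): middle of the free edge of the yellow lip, on the carrier (42 mm along its -x from its origin, 34 mm up). The lip is 56 mm wide (y), its flat underside 31.5 mm above the bench, its free edge bent up a little as a lead-in, its top at about 37 mm; it reaches 16 mm inward from an upright yellow wall at carrier x = -58 to -62 mm.
- flap (a joint): hinge angle of the blue flap, rad: 0 = flat and level over the board (lower stop; upper face 28 mm above the bench), 1.57 = upright; starts between 1.0 and 1.6, upper stop 1.75. A weak spring (1 to 2 N at the ridge) lifts it to about 0.5 when let go untucked; friction keeps it still at its start. Once tucked, the tongue may rise to touch the lip (about 0.04).
- flap_slide (a joint): how far flap and hinge axis have slid along the carrier's -x towards the lip, m: 0 = fully back (the start), 0.017 = fully home. At 0 the shut flap's tongue ends 5 mm short of the lip's edge; home it reaches 12 mm beneath. Friction about 5 N; stays where left. If it slides forward before the flap is down, the tongue lands on top of the lip.
- flap_ridge (a point): on the flap's outer (shut: upper) face: middle of the foot of the white push ridge's upright face, 60 mm from the hinge axis. The ridge is 30 mm wide (y), 5 mm proud; its upright face looks to the hinge, so that fingertips lying between hinge and ridge can push it to the lip. Axes: x from tongue to hinge, z out of the outer face.
- flap_tip (a point): middle of the end of the flap's tongue, 85 mm from the hinge axis. The flap is a 3 mm plate, 60 mm wide (y), reaching 72 mm from the axis; from there the tongue, 36 mm wide, goes on to 85 mm.
- board: loose green test board with white and black sockets, 60 x 100 x 18 mm, lying in the carrier's nest on the 4 mm base plate, its top about 22 mm above the bench; origin under its centre. Stays there untouched; the shut flap clears it by 3 mm.
- gauge_mid (a point): centre of a loose ground steel step block, 23 x 48 x 30 mm, standing on the bench near the carrier; leave it.
- stamp_mid (a point): centre of a loose small waisted wooden hand stamp, 23 mm across, 53 mm high, upright near the carrier; leave it.
- oil_mid (a point): centre of a loose small white bottle with a yellow cap, 29 mm across, 66 mm high, upright near the carrier; leave it.
- lamp_joint (a point): a fixed, rigid magnifier lamp to the right of the work: this is the front joint of its arm, 0.32 m above the bench. From here its ring head (x 0.15 to 0.38, y -0.29 to -0.52, z 0.09 to 0.29) hangs towards the robot, and its arm runs at about 0.3 m height to an elbow at (0.58, -0.31) and down to a foot at (0.80, -0.14). Pass over it (above 0.4 m) or stay left of it.

How it is judged:
By the outcome, as a careful person would: the job done as asked, in the order asked, and still so for the second after the job is handed in, with the robot touching nothing.
It also fails if it takes over 40 s, if anything falls off the work surface, if the arm or the gripper's body presses on something with over 40 N, if the wrist force passes 120 N, or if a joint passes its speed limit or range.

## Working session

There is one attempt and no reset: what is moved stays moved. The work goes in short steps, Python scripts to look and compute and a tool call to move; the robot and the scene stay as the last step left them, time stands still between calls to the robot, and variables do not carry over. Pictures are saved under pics/ and viewed, and the job is handed in when it is done.

Besides the shell and the picture viewer there is one more tool, called after ">>>" by a JSON object that holds its "api" and its "payload", one argument or row to a line. drive_tool: Moves the arm, as the interface text tells. Its arguments: {"type":"object","properties":{"motion":{"type":"array"},"grip_force":{"type":"number"}},"required":["motion"]}

```bash
ls; mkdir -p pics; cat > h.py <<'E'
import numpy as np, cv2
from workcell import robot, eyes
def cam(n):
    c=eyes.read_camera(n); return c
def K(c):
    f=210/np.tan(np.radians(c["vertical_fov"])/2)
    return np.array([[f,0,c["cx"]],[0,f,c["cy"]],[0,0,1]])
def ray(c,uv):
    p=cv2.undistortPoints(np.array([[uv]],float),K(c),np.array(c["distortion"],float))[0,0]
    E=np.array(c["extrinsics"]); return E[:3,3],E[:3,:3]@np.array([p[0],p[1],1])
def atz(c,uv,z):
    o,d=ray(c,uv); return o+d*(z-o[2])/d[2]
def proj(c,P):
    E=np.linalg.inv(np.array(c["extrinsics"])); 
    return cv2.projectPoints(np.array(P,float).reshape(-1,3),cv2.Rodrigues(E[:3,:3])[0],E[:3,3],K(c),np.array(c["distortion"],float))[0][:,0]
E
python3 - <<'E'
from h import *
import pickle
for n in("side","top"):
    c=cam(n); pickle.dump(c,open(n+"0.pkl","wb")); cv2.imwrite(f"pics/{n}0.png",c["pixels"][:,:,::-1]); print(n,c["vertical_fov"],c["cx"],c["cy"],np.round(c["extrinsics"],3))
print(robot.get_state())
E
```

```text
pics
side 43.75714417722411 285.20316056179666 204.18730481409312 [[-8.13000e-01 -2.70000e-01  5.16000e-01  7.10900e+00]
 [-5.82000e-01  3.58000e-01 -7.30000e-01  6.31605e+02]
 [ 1.30000e-02 -8.94000e-01 -4.48000e-01  7.14358e+02]
 [ 0.00000e+00  0.00000e+00  0.00000e+00  1.00000e+00]]
top 45.36891990088217 277.10396324255123 211.82764395799921 [[ 2.00000e-02 -9.91000e-01  1.29000e-01  4.09137e+02]
 [-1.00000e+00 -2.30000e-02 -1.90000e-02 -1.68520e+02]
 [ 2.20000e-02 -1.29000e-01 -9.91000e-01  1.39646e+03]
 [ 0.00000e+00  0.00000e+00  0.00000e+00  1.00000e+00]]
{'time': 0.1, 'joint_positions': array([-1.48628469e+00,  1.81478604e-01,  1.60786553e+00,  6.13255849e-06,
        1.35381515e+00, -2.06325877e-01]), 'qvel': array([-0.0012133 , -0.00155517, -0.002159  ,  0.00223748, -0.00174468,
        0.00053103]), 'joint_efforts': array([-2.57899565e-04, -4.45881522e+01, -3.52239239e+01, -2.43998784e-04,
        4.18185897e-03,  6.47542137e-06]), 'tool_pos': array([ 164.84339439, -550.31876814,  202.68814549]), 'tcp_rot': array([[ 2.86753297e-01, -1.26273031e-04,  9.58004452e-01],
       [-9.58003235e-01,  1.56153843e-03,  2.86753138e-01],
       [-1.53216996e-03, -9.99998773e-01,  3.26806320e-04]]), 'contact_force': array([ 0.28160571, -0.59574132, -0.36952857]), 'ft_torque': array([-0.02901036,  0.00886145, -0.03671291]), 'gripper_width': 85.3987207638129}
```

View pics/side0.png

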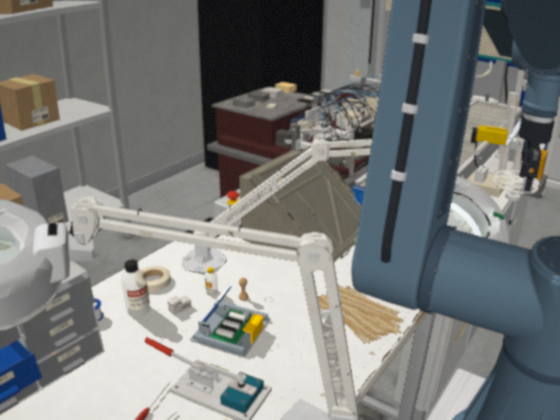

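View pics/top0.png

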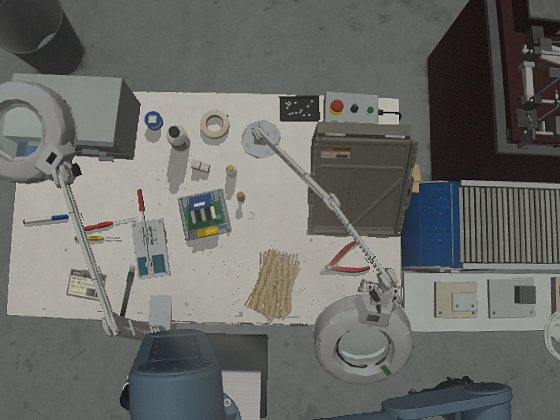

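The side view shows the carrier near (232,322). The top view shows it near (205,216), with the yellow lip nearer the robot and the flap hinge on the far side. I'll enlarge both.

```bash
python3 - <<'E'
from h import *
import pickle
c=pickle.load(open("top0.pkl","rb"));a=c["pixels"][150:250,150:260,::-1];cv2.imwrite("pics/topz.png",cv2.resize(a,None,fx=6,fy=6,interpolation=2)[:600])
c=pickle.load(open("side0.pkl","rb"));a=c["pixels"][255:355,150:280,::-1];cv2.imwrite("pics/sidez.png",cv2.resize(a,None,fx=6,fy=6,interpolation=2)[:600])
E
```

```text
(no output)
```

View pics/topz.png

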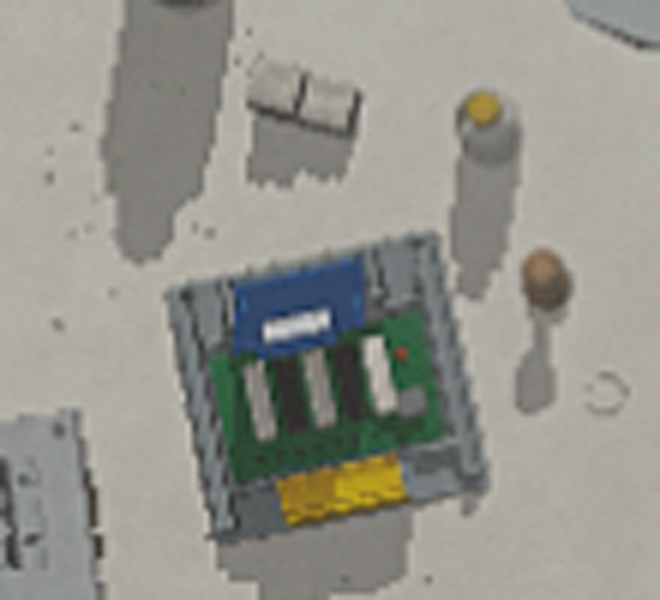

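View pics/sidez.png

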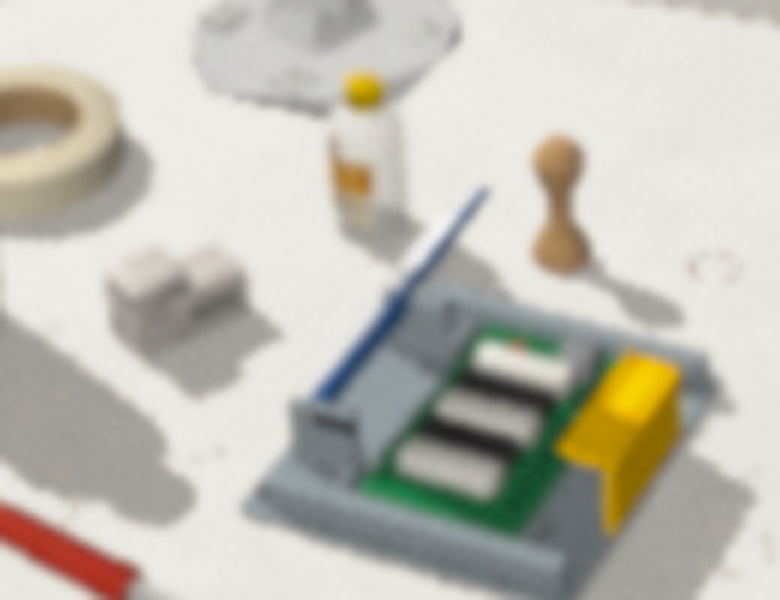

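```bash
cat > fit.py <<'E'
from h import *
import pickle
from scipy.optimize import least_squares
T=pickle.load(open("top0.pkl","rb"));S=pickle.load(open("side0.pkl","rb"))
t=lambda u,v:(150+u/6,150+v/6); s=lambda u,v:(150+u/6,255+v/6)
obs=[]
P=[(-42,28,34),(-42,-28,34),(-62,28,37),(-62,-28,37),(62,63,8),(62,-63,8),(-62,-63,8),(-62,63,8)]
for p,uv in zip(P,[(277,483),(403,457),(290,526),(411,500),(170,292),(437,235),(487,488),(220,540)]): obs.append((T,p,t(*uv)))
for p,uv in [((-42,28,34),(557,447)),((-42,-28,34),(625,355)),((-62,-28,37),(682,368)),((62,65,2),(245,507))]: obs.append((S,p,s(*uv)))
def W(q,p):
    c,n=np.cos(q[2]),np.sin(q[2]); p=np.array(p,float); return np.array([q[0]+c*p[0]-n*p[1],q[1]+n*p[0]+c*p[1],p[2]])
def fl(a,d,y,h=0,sl=0): # d from hinge, h out of outer face(1.5 = above axis)
    return (48-sl-d*np.cos(a)+h*np.sin(a),y,26.5+d*np.sin(a)+h*np.cos(a))
def res(q):
    return np.concatenate([proj(c,W(q,p))[0]-uv for c,p,uv in obs])
fo=[(T,60,15,1.5,t(265,336)),(T,60,-15,1.5,t(329,313)),(T,72,30,0,t(232,352)),(T,72,-30,0,t(365,327)),(S,85,-18,0,s(483,190))]
def res2(q): return np.concatenate([res(q)]+[proj(c,W(q,fl(q[3],d,y,h)))[0]-uv for c,d,y,h,uv in fo])
if __name__=="__main__":
    o=atz(T,t(328,388),8);print(o)
    r=least_squares(res2,[o[0],o[1],0.2,1.2],loss='soft_l1');print(r.x,np.round(r.fun.reshape(-1,2),1))
    q=r.x; np.save("q.npy",q)
    for n,p in dict(lip=(-42,0,34),hinge=(48,0,26.5),ridge=fl(q[3],60,0,1.5),tip=fl(q[3],85,0)).items(): print(n,np.round(W(q,p),1))
    for c,n,o0,(u,v) in((T,"t",(150,150),(110,100)),(S,"s",(150,255),(130,100))):
        a=cv2.resize(c["pixels"][o0[1]:o0[1]+v,o0[0]:o0[0]+u,::-1],None,fx=6,fy=6,interpolation=2)
        L=[[W(q,p) for p in pp] for pp in ([(62,65,0),(62,-65,0),(-62,-65,0),(-62,65,0),(62,65,0)],[(-42,28,34),(-42,-28,34),(-62,-28,37),(-62,28,37),(-42,28,34)],[fl(q[3],d,y) for d,y in((0,30),(72,30),(72,18),(85,18),(85,-18),(72,-18),(72,-30),(0,-30),(0,30))])]
        for l in L: cv2.polylines(a,[np.int32((proj(c,l)-o0)*6)],False,(0,0,255),1)
        cv2.imwrite(f"pics/fit{n}.png",a[:600])
    for n,c,uv,z in(("gauge",T,t(303,95),30),("oil",T,t(484,107),66),("stamp",T,t(545,268),50)): print(n,atz(c,uv,z))
E
python3 fit.py
```

```text
[577.30008952   6.70405282   8.        ]
[5.78404084e+02 7.43151263e+00 2.36501377e-01 1.03721134e+00] [[ 0.1 -0.3]
 [-0.8 -0.3]
 [-0.8 -0.4]
 [-0.8 -0.4]
 [-0.2 -1.1]
 [-0.7 -1.1]
 [-0.1 -0.1]
 [-0.1  0.8]
 [ 1.   1.1]
 [ 1.6  0.2]
 [ 0.9 -0.7]
 [-0.7  0.4]
 [ 0.1 -0.7]
 [ 0.5  0.7]
 [ 0.   0. ]
 [ 0.2 -0.6]
 [ 1.5 -1. ]]
lip [537.6  -2.4  34. ]
hinge [625.1  18.7  26.5]
ridge [596.7  11.8  78.9]
tip [583.    8.5  99.7]
gauge [711.03786923  21.09482094  30.        ]
oil [699.3453932  -65.83314671  66.        ]
stamp [629.1323402  -94.69684052  50.        ]
```

View pics/fitt.png

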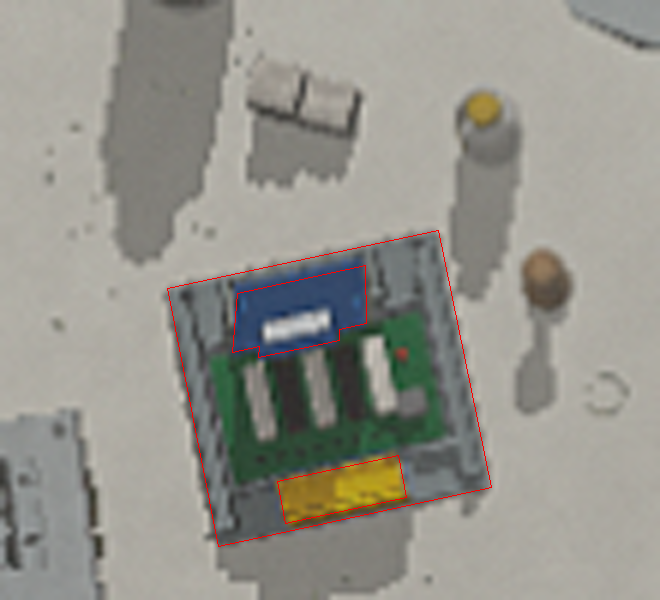

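View pics/fits.png

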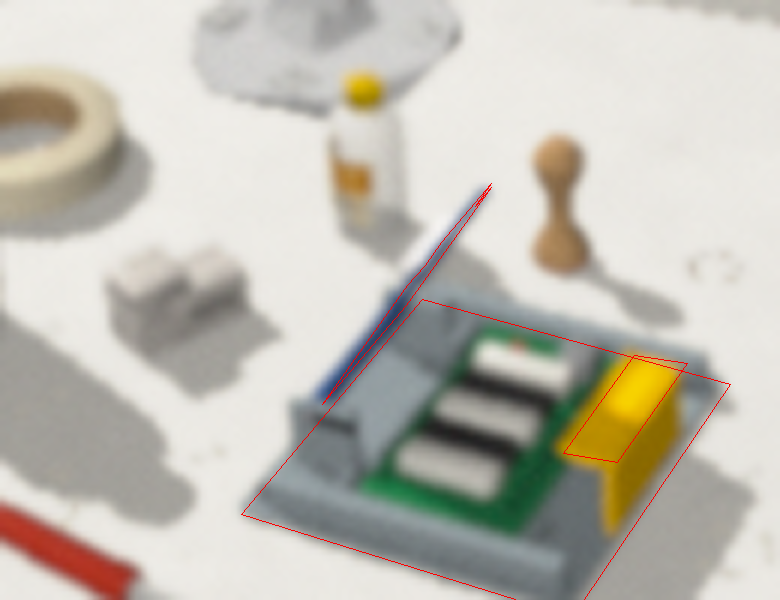

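The fit agrees with both views to 1 or 2 px. The carrier sits at about (578, 7.5) with yaw 0.2365, and the flap is at about 1.04 rad. I'll raise the tool over the lamp and shut the fingers.

>>> {"api": "drive_tool", "payload": {
  "motion": [
    [[0, -42, 0, 0, 0, 0, 0], [0, -84, 0, 0, 0, 0, 0], [0, -126, 0, 0, 0, 0, 0], [0, -168, 0, 0, 0, 0, 0], [0, -210, 0, 0, 0, 0, 0], [0, -250, 0, 0, 0, 0, 0], [0, -250, 0, 0, 0, 0, 0], [0, -250, 0, 0, 0, 0, 0]]
  ],
  "grip_force": 40
}}

```text
time: 0.77
tool_pos: [165.0, -551.6, 455.8]
tcp_rot: [[0.287, 0.0, 0.958], [-0.958, -0.004, 0.287], [0.004, -1.0, -0.001]]
contact_force: [-0.4, -0.9, -0.5]
gripper_width: -0.2
```

```bash
cat > go.py <<'E'
import sys
from h import *
from scipy.spatial.transform import Rotation as R
q=np.load("q.npy"); 
def st(): return robot.get_state()
def tgt(cx,cy,z,s=None):
    s=s or st(); c,n=np.cos(q[2]),np.sin(q[2])
    P=np.array([q[0]+c*cx-n*cy,q[1]+n*cx+c*cy,z]); Rt=np.array([[n,0,c],[-c,0,n],[0,-1,0]],float)
    R0=s["tcp_rot"]; return np.round(R0.T@(P-s["tool_pos"]),1),np.round(R.from_matrix(R0.T@Rt).as_rotvec(),3)
def show():
    s=st();c,n=np.cos(q[2]),np.sin(q[2]);d=s["tool_pos"]-[q[0],q[1],0]; f=s["contact_force"]
    print("t",round(s["time"],2),"carrier tcp",np.round([c*d[0]+n*d[1],-n*d[0]+c*d[1],d[2]],1),"Fc",np.round([c*f[0]+n*f[1],-n*f[0]+c*f[1],f[2]],1),"w",round(s["gripper_width"],1),"j",np.round(s["joint_positions"],2))
if __name__=="__main__":
    show()
    for a in sys.argv[1:]: print(a,*tgt(*map(float,a.split(","))))
E
python3 go.py 45,0,450
```

```text
t 0.77 carrier tcp [-532.9 -446.6  455.8] Fc [-0.6 -0.8 -0.5] w -0.2 j [-1.49  0.1   1.21  0.    1.83 -0.21]
45,0,450 [-414.5    3.5  601.3] [0.001 0.054 0.004]
```

>>> {"api": "drive_tool", "payload": {
  "motion": [
    [[-23, 0, 34, 0, 0, 0, 0], [-46, 0, 68, 0, 0, 0, 0], [-69, 0, 102, 0, 0, 0, 0], [-92, 0, 136, 0, 0, 0, 0], [-115, 0, 170, 0, 0, 0, 0], [-138, 0, 204, 0, 0, 0, 0], [-161, 0, 238, 0, 0, 0, 0], [-184, 0, 272, 0, 0, 0, 0]]
  ]
}}

```text
time: 1.43
tool_pos: [373.2, -295.1, 452.4]
tcp_rot: [[0.286, -0.002, 0.958], [-0.958, -0.001, 0.286], [0.001, -1.0, -0.002]]
contact_force: [1.3, -0.3, -0.1]
gripper_width: -0.2
```

```bash
python3 go.py 45,0,450
```

```text
t 1.43 carrier tcp [-270.3 -246.   452.4] Fc [ 1.2 -0.6 -0.1] w -0.2 j [-0.92 -0.13  1.44 -0.    1.83  0.36]
45,0,450 [-228.7    1.5  328.2] [0.002 0.054 0.001]
```

>>> {"api": "drive_tool", "payload": {
  "motion": [
    [[-24, 0, 34, 0, 0.01, 0, 0], [-48, 0, 68, 0, 0.02, 0, 0], [-72, 0, 102, 0, 0.03, 0, 0], [-96, 0, 136, 0, 0.04, 0, 0], [-120, 0, 170, 0, 0.054, 0, 0], [-144, 0, 204, 0, 0.054, 0, 0], [-168, 0, 238, 0, 0.054, 0, 0], [-190, 0, 272, 0, 0.054, 0, 0]]
  ]
}}

```text
time: 2.1
tool_pos: [579.3, -33.2, 449.3]
tcp_rot: [[0.235, -0.005, 0.972], [-0.972, -0.001, 0.235], [-0.001, -1.0, -0.005]]
contact_force: [0.5, -1.0, 0.6]
gripper_width: -0.2
```

```bash
python3 go.py 45,0,250
```

```text
t 2.1 carrier tcp [ -8.6 -39.8 449.3] Fc [ 0.2 -1.1  0.6] w -0.2 j [-0.26  0.12  1.2  -0.    1.83  1.07]
45,0,250 [-39.6 199.   54.7] [ 0.005  0.    -0.001]
```

>>> {"api": "drive_tool", "payload": {
  "motion": [
    [[-13, 30, 18, 0, 0, 0, 0], [-26, 65, 36, 0, 0, 0, 0], [-40, 100, 55, 0, 0, 0, 0], [-40, 140, 55, 0, 0, 0, 0], [-40, 180, 55, 0, 0, 0, 0], [-40, 220, 55, 0, 0, 0, 0], [-40, 260, 55, 0, 0, 0, 0], [-40, 290, 55, 0, 0, 0, 0]]
  ]
}}

```text
time: 2.77
tool_pos: [618.2, 19.1, 152.5]
tcp_rot: [[0.235, -0.013, 0.972], [-0.972, 0.001, 0.235], [-0.004, -1.0, -0.012]]
contact_force: [-0.4, 0.9, -0.8]
gripper_width: 0.2
```

```bash
python3 go.py 42,0,90; python3 - <<'E'
from h import *
c=cam("side"); a=c["pixels"][255:355,150:280,::-1];cv2.imwrite("pics/s1.png",cv2.resize(c["pixels"][200:355,130:330,::-1],None,fx=3.8,fy=3.8,interpolation=2))
E
```

```text
t 2.77 carrier tcp [ 41.4   2.  152.5] Fc [-0.2  1.  -0.8] w 0.2 j [-0.16  0.33  1.53 -0.    1.3   1.17]
42,0,90 [ 2.3 62.5  1.4] [ 0.012  0.001 -0.004]
```

View pics/s1.png

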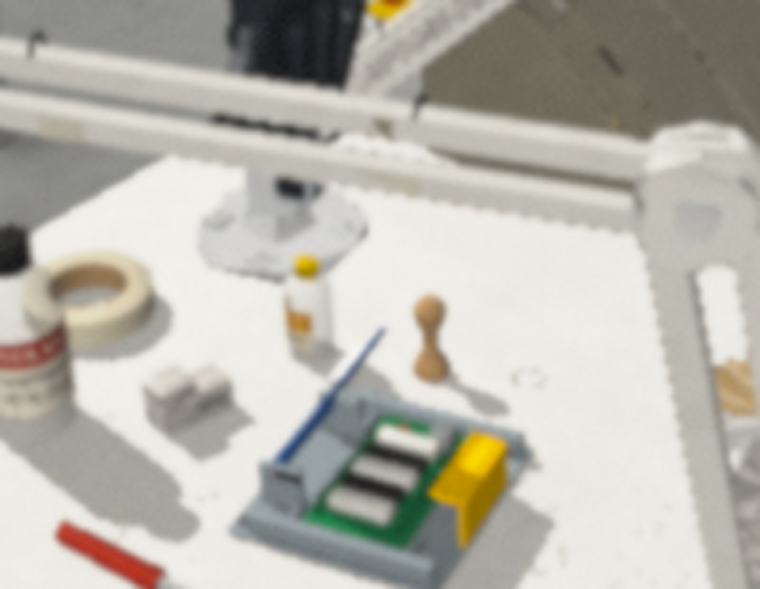

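```bash
python3 - <<'E'
from h import *
import pickle
S=pickle.load(open("side0.pkl","rb"))
p=proj(S,[[618.2,19.1,152.5],[618.2,19.1,225]]);print((p-[130,200])*3.8)
E
```

```text
[[302.36825286 245.42128796]
 [294.13956265 122.94868835]]
```

```bash
python3 - <<'E'
from h import *
import pickle
c=cam("side"); S=pickle.load(open("side0.pkl","rb"))
a=c["pixels"][200:300,160:260,::-1];b=S["pixels"][200:300,160:260,::-1]
cv2.imwrite("pics/s2.png",cv2.resize(np.hstack([b,a]),None,fx=4,fy=4,interpolation=2))
c=cam("top");cv2.imwrite("pics/t2.png",cv2.resize(c["pixels"][150:250,140:270,::-1],None,fx=6,fy=6,interpolation=2))
E
```

```text
(no output)
```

View pics/s2.png

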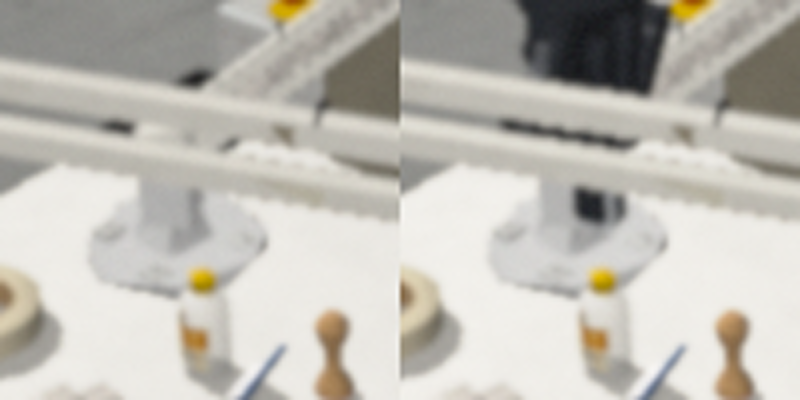

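View pics/t2.png

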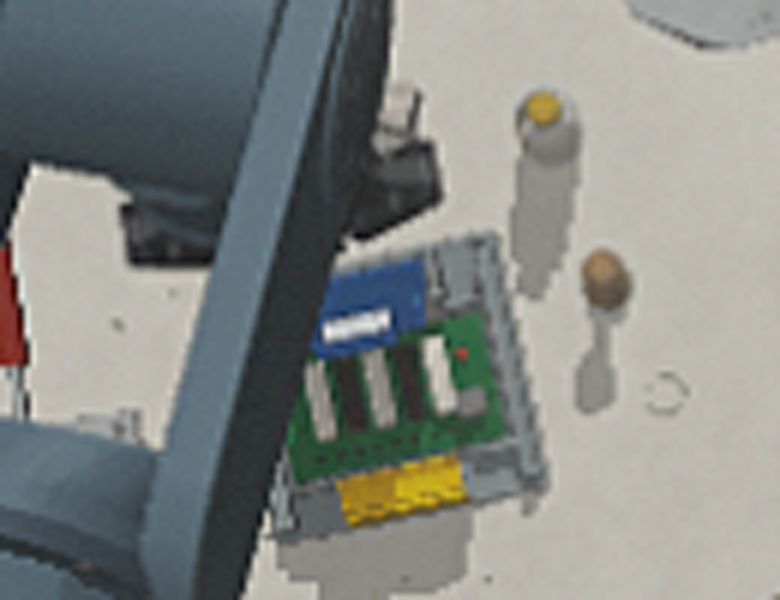

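```bash
python3 - <<'E'
from h import *
import pickle
from go import *
s=st();o=s["tool_pos"];R0=s["tcp_rot"]
for n,off,sc in(("top",(140,150),6),("side",(160,200),6)):
    c=cam(n);a=cv2.resize(c["pixels"][off[1]:off[1]+100,off[0]:off[0]+130,::-1],None,fx=sc,fy=sc,interpolation=2)
    for h in(0,73):
        X,Z=((15,11),(42,38))[h>0]
        for X,Z in ([(X,Z)] if h==0 else [(42,38),(38,42)]):
            P=[o+R0@np.array([i*X,-h,j*Z]) for i,j in((1,1),(1,-1),(-1,-1),(-1,1),(1,1))]
            cv2.polylines(a,[np.int32((proj(c,P)-off)*sc)],False,(0,0,255),1)
    cv2.imwrite(f"pics/chk_{n}.png",a)
E
```

```text
(no output)
```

View pics/chk_top.png

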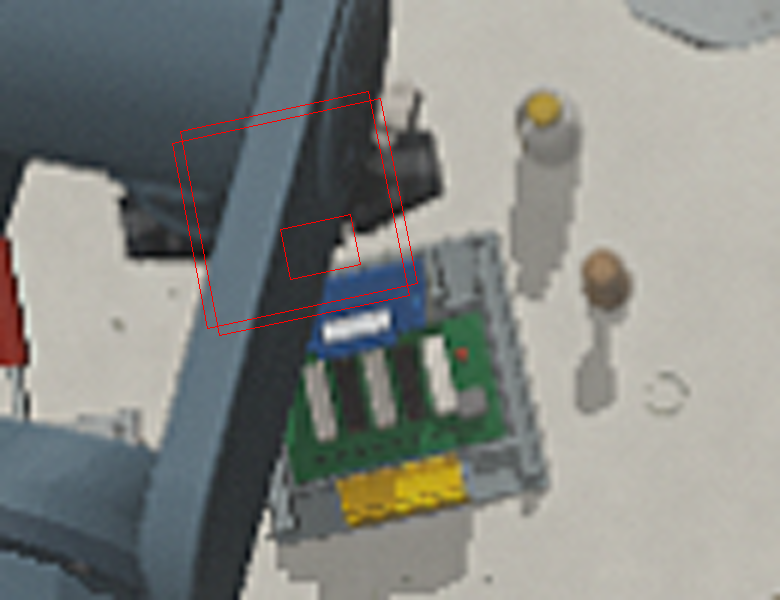

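View pics/chk_side.png

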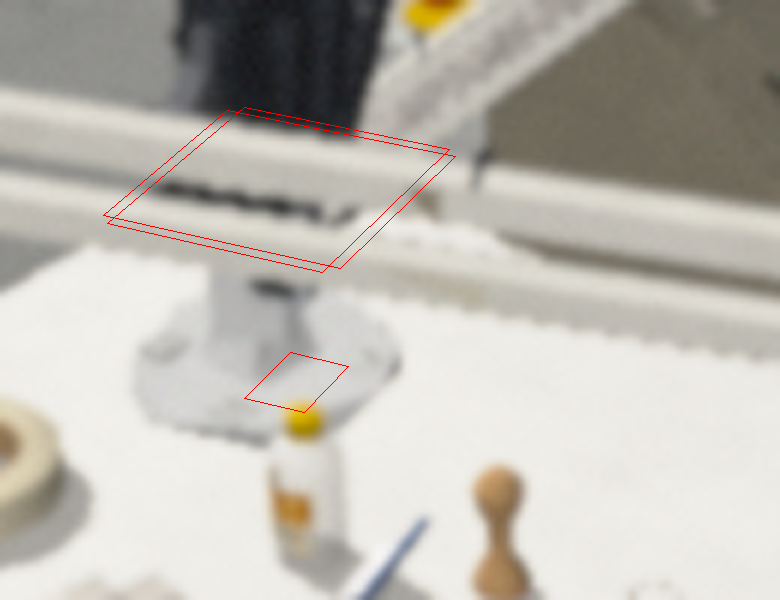

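```bash
python3 go.py; python3 - <<'E'
from h import *
print(robot.get_state()["tool_pos"],robot.get_state()["tcp_rot"].round(3))
c=cam("top");cv2.imwrite("pics/t3.png",c["pixels"][:,:,::-1])
c=cam("side");cv2.imwrite("pics/s3.png",c["pixels"][:,:,::-1])
print(robot.get_state()["tool_pos"],robot.get_state()["time"])
E
```

```text
t 3.02 carrier tcp [ 45.4   0.2 160.2] Fc [ 0.3 -0.4  1.2] w -0.2 j [-0.16  0.33  1.52 -0.    1.3   1.17]
[622.52163446  18.25766113 160.21768981] [[ 0.235 -0.004  0.972]
 [-0.972 -0.001  0.235]
 [-0.    -1.    -0.004]]
[623.68016041  18.05668226 161.95012112] 3.1167
```

View pics/t3.png

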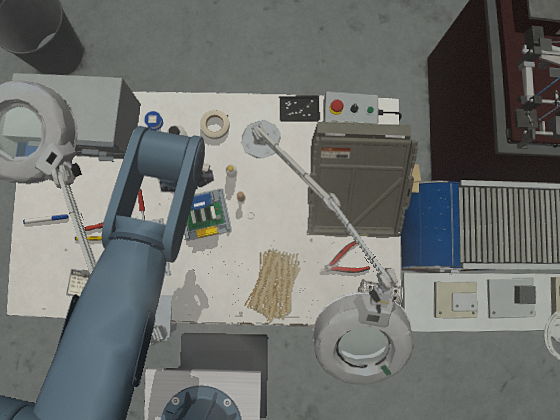

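View pics/s3.png

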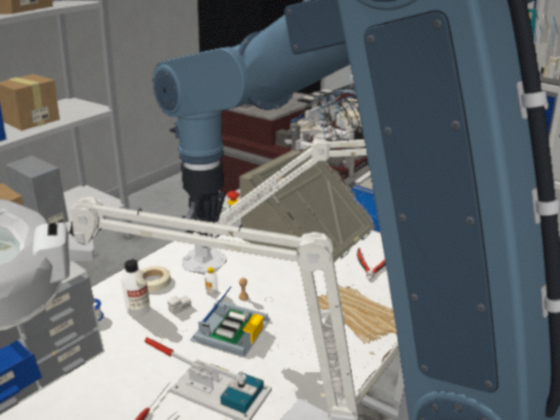

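```bash
python3 - <<'E'
from h import *
import pickle
from go import *
S=pickle.load(open("side0.pkl","rb"))["pixels"][:,:,::-1]
c=cam("side");s=st();show()
a=c["pixels"][:,:,::-1];d=np.abs(a.astype(int)-S).max(2)
x0,y0=170,195
cr=lambda m:cv2.resize(m[y0:y0+80,x0:x0+65],None,fx=6,fy=6,interpolation=cv2.INTER_CUBIC)
D=cv2.cvtColor(np.uint8(np.clip(d*3,0,255)),cv2.COLOR_GRAY2BGR)
A=cr(np.ascontiguousarray(a));B=cr(D)
o=s["tool_pos"];R0=s["tcp_rot"]
for h in(0,19,40,73):
    P=[o+R0@np.array([i*15,-h,j*11]) for i,j in((1,1),(1,-1),(-1,-1),(-1,1),(1,1))]
    for m in(A,B): cv2.polylines(m,[np.int32((proj(c,P)-(x0,y0))*6)],False,(0,0,255),1)
cv2.imwrite("pics/d3.png",np.hstack([A,B]))
E
```

```text
t 3.17 carrier tcp [ 46.5  -0.3 162. ] Fc [-0.   0.8  0.4] w -0.1 j [-0.16  0.33  1.52 -0.    1.3   1.17]
```

View pics/d3.png

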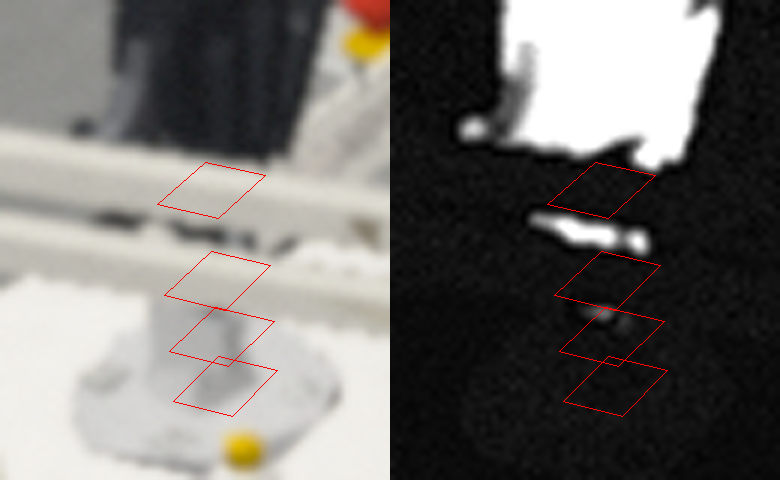

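>>> {"api": "drive_tool", "payload": {
  "motion": [
    [[0, 15, 0, 0, 0, 0, 0], [0, 30, 0, 0, 0, 0, 0], [0, 45, 0, 0, 0, 0, 0], [0, 57, 0, 0, 0, 0, 0], [0, 57, 0, 0, 0, 0, 0], [0, 57, 0, 0, 0, 0, 0]]
  ]
}}

```text
time: 3.67
tool_pos: [623.7, 18.0, 105.3]
tcp_rot: [[0.235, -0.0, 0.972], [-0.972, -0.001, 0.235], [0.001, -1.0, -0.001]]
contact_force: [1.1, -0.4, 0.9]
gripper_width: -0.2
```

```bash
cat > d.py <<'E'
from h import *
import pickle,sys
from go import *
S=pickle.load(open("side0.pkl","rb"))["pixels"][:,:,::-1]
c=cam("side");s=st();show()
a=c["pixels"][:,:,::-1];d=np.abs(a.astype(int)-S).max(2)
x0,y0=170,230
cr=lambda m:cv2.resize(m[y0:y0+98,x0:x0+65],None,fx=6,fy=6,interpolation=cv2.INTER_CUBIC)
D=cv2.cvtColor(np.uint8(np.clip(d*3,0,255)),cv2.COLOR_GRAY2BGR)
A=cr(np.ascontiguousarray(a));B=cr(D)
o=s["tool_pos"];R0=s["tcp_rot"]
for h in(0,19,73):
    P=[o+R0@np.array([i*15,-h,j*11]) for i,j in((1,1),(1,-1),(-1,-1),(-1,1),(1,1))]
    for m in(B,): cv2.polylines(m,[np.int32((proj(c,P)-(x0,y0))*6)],False,(0,0,255),1)
cv2.imwrite(sys.argv[1],np.hstack([A,B]))
E
python3 d.py pics/d4.png
```

```text
t 3.72 carrier tcp [ 47.1  -0.6 106.1] Fc [ 0.4 -0.1 -0.3] w -0.2 j [-0.16  0.39  1.56 -0.    1.2   1.17]
```

View pics/d4.png

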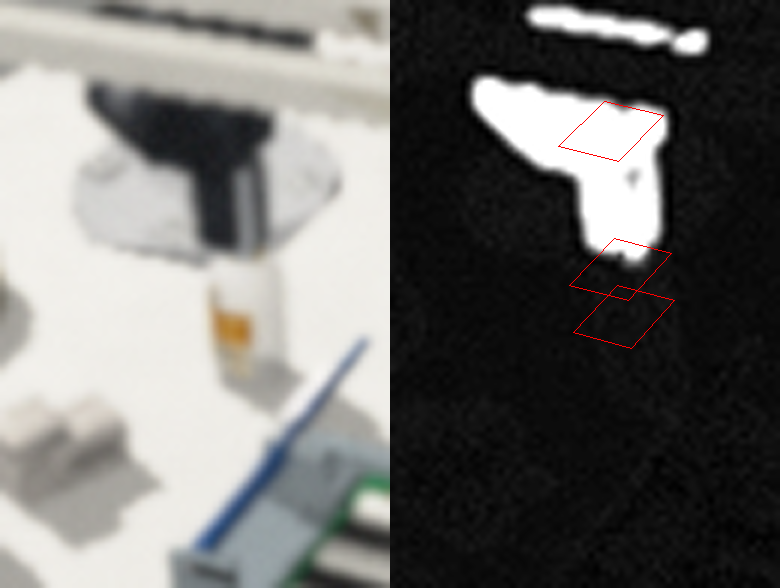

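```bash
python3 d.py pics/d5.png; python3 - <<'E'
from h import *
from go import *
c=cam("top");s=st()
x0,y0=140,150
A=cv2.resize(c["pixels"][y0:y0+98,x0:x0+130,::-1],None,fx=6,fy=6,interpolation=2)
o=s["tool_pos"];R0=s["tcp_rot"]
for h in(0,73):
    P=[o+R0@np.array([i*15,-h,j*11]) for i,j in((1,1),(1,-1),(-1,-1),(-1,1),(1,1))]
    cv2.polylines(A,[np.int32((proj(c,P)-(x0,y0))*6)],False,(0,0,255),1)
cv2.imwrite("pics/t5.png",A)
E
```

```text
t 3.77 carrier tcp [ 47.4  -0.7 106.4] Fc [ 0.3  0.2 -0.8] w 0.3 j [-0.16  0.39  1.56 -0.    1.2   1.17]
```

View pics/d5.png

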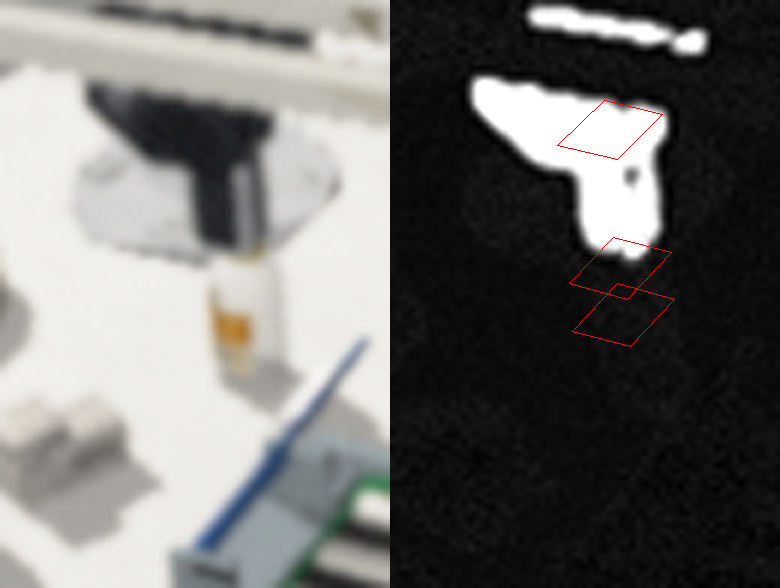

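View pics/t5.png

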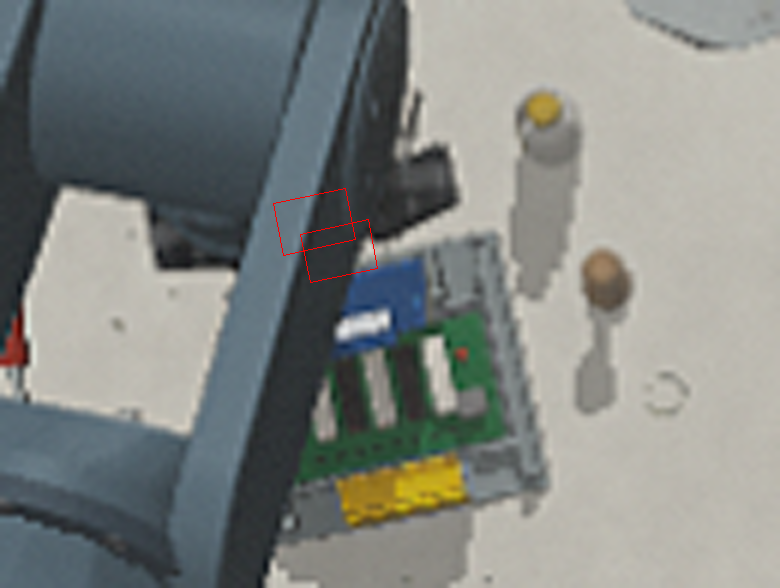

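```bash
python3 - <<'E'
from h import *
import pickle
T=pickle.load(open("top0.pkl","rb"));S=pickle.load(open("side0.pkl","rb"))
def tri(uvs):
    A=[];b=[]
    for c,uv in uvs:
        o,d=ray(c,uv);d/=np.linalg.norm(d);M=np.eye(3)-np.outer(d,d);A.append(M);b.append(M@o)
    x=np.linalg.lstsq(np.vstack(A),np.hstack(b),rcond=None)[0]
    return x,[proj(c,x)[0]-uv for c,uv in uvs]
print("cap",tri([(T,(150+484/6,150+107/6)),(S,(150+363/6,255+87/6))]))
print("stamp top",tri([(T,(150+543/6,150+265/6)),(S,(150+560/6,255+145/6))]))
for z in(106,136): print(z,atz(S,(170+232/6,230+255/6),z))
# lamp front joint: top pixel (383,285), side?
print(proj(S,[[699,-66,0],[699,-66,66]]))
E
```

```text
cap (array([700.29603592, -65.41344317,  62.69633579]), [array([-0.05780568, -0.08438799]), array([0.12168858, 0.02343817])])
stamp top (array([630.08810504, -93.99354317,  50.38521017]), [array([0.07781753, 0.12338578]), array([-0.17654773, -0.02983866])])
106 [649.93576007  -8.47364789 106.        ]
136 [618.23599996  23.09060655 136.        ]
[[212.812292   292.35974773]
 [211.14298271 268.3691989 ]]
```

The camera check is good: the bottle cap triangulates to within 0.1 px. But in the side view the fingertips appear about 30 mm higher than the stated TCP, or else displaced sideways. I'll step down carefully to find out which.

>>> {"api": "drive_tool", "payload": {
  "motion": [
    [[0, 10, 0, 0, 0, 0, 0], [0, 20, 0, 0, 0, 0, 0], [0, 30, 0, 0, 0, 0, 0], [0, 38, 0, 0, 0, 0, 0], [0, 38, 0, 0, 0, 0, 0]]
  ]
}}

```text
time: 4.23
tool_pos: [622.7, 18.1, 65.3]
tcp_rot: [[0.235, -0.003, 0.972], [-0.972, -0.001, 0.235], [0.0, -1.0, -0.003]]
contact_force: [0.3, 0.4, -0.6]
gripper_width: 0.2
```

```bash
python3 d.py pics/d6.png
```

```text
t 4.28 carrier tcp [46.1 -0.2 66.4] Fc [ 0.3  0.6 -0.9] w -0.1 j [-0.16  0.44  1.58 -0.    1.13  1.17]
```

View pics/d6.png

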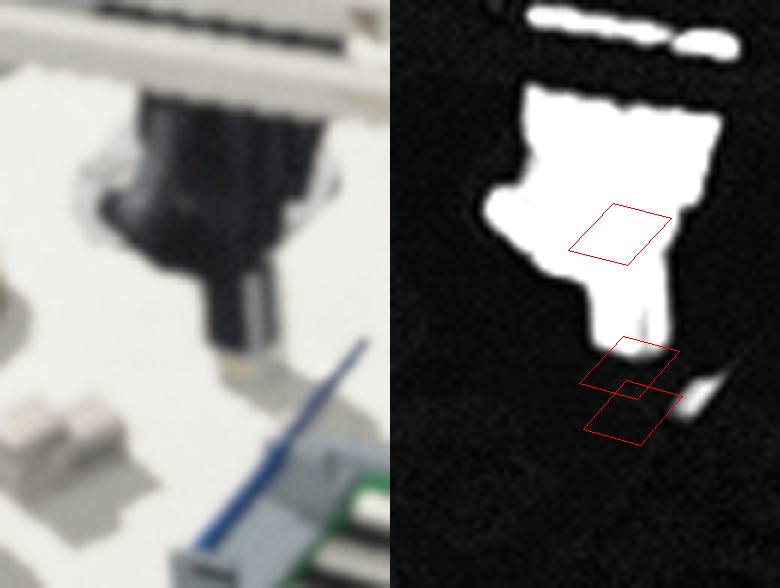

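>>> {"api": "drive_tool", "payload": {
  "motion": [
    [[0, 8, 0, 0, 0, 0, 0], [0, 16, 0, 0, 0, 0, 0], [0, 22, 0, 0, 0, 0, 0], [0, 22, 0, 0, 0, 0, 0]]
  ]
}}

```text
time: 4.62
tool_pos: [621.9, 18.2, 42.5]
tcp_rot: [[0.235, -0.005, 0.972], [-0.972, -0.001, 0.235], [-0.0, -1.0, -0.005]]
contact_force: [0.6, 0.7, -0.5]
gripper_width: -0.1
```

```bash
python3 d.py pics/d7.png
```

```text
t 4.67 carrier tcp [45.3  0.1 43.2] Fc [-0.2  0.1  0.4] w -0.0 j [-0.16  0.47  1.59 -0.    1.09  1.17]
```

View pics/d7.png

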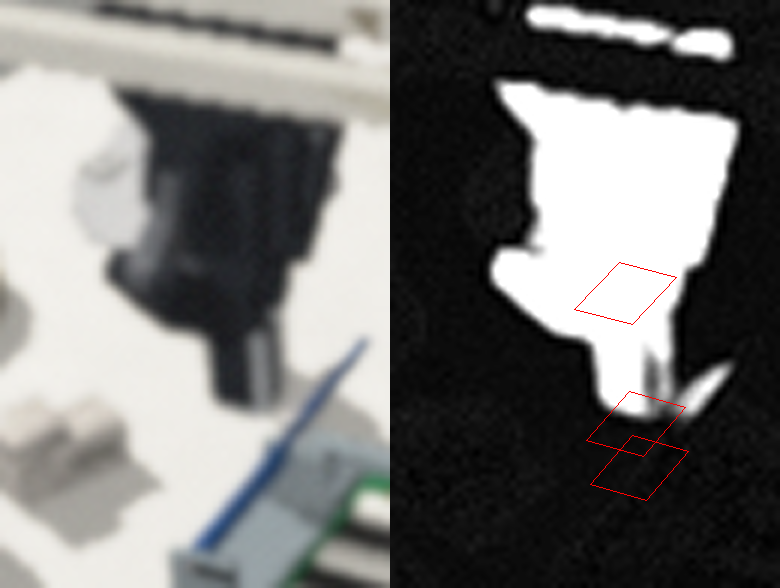

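>>> {"api": "drive_tool", "payload": {
  "motion": [
    [[0, 0, -3, 0, 0, 0, 0], [0, 0, -6, 0, 0, 0, 0], [0, 0, -8, 0, 0, 0, 0], [0, 0, -8, 0, 0, 0, 0]]
  ]
}}

```text
time: 5.0
tool_pos: [614.3, 16.1, 43.6]
tcp_rot: [[0.235, -0.004, 0.972], [-0.972, -0.001, 0.235], [0.0, -1.0, -0.004]]
contact_force: [0.4, -0.5, -0.2]
gripper_width: 0.4
```

```bash
python3 d.py pics/d8.png
```

```text
t 5.05 carrier tcp [37.2 -0.  43.7] Fc [-0.3 -0.3 -0.1] w 0.1 j [-0.17  0.45  1.61 -0.    1.08  1.17]
```

View pics/d8.png

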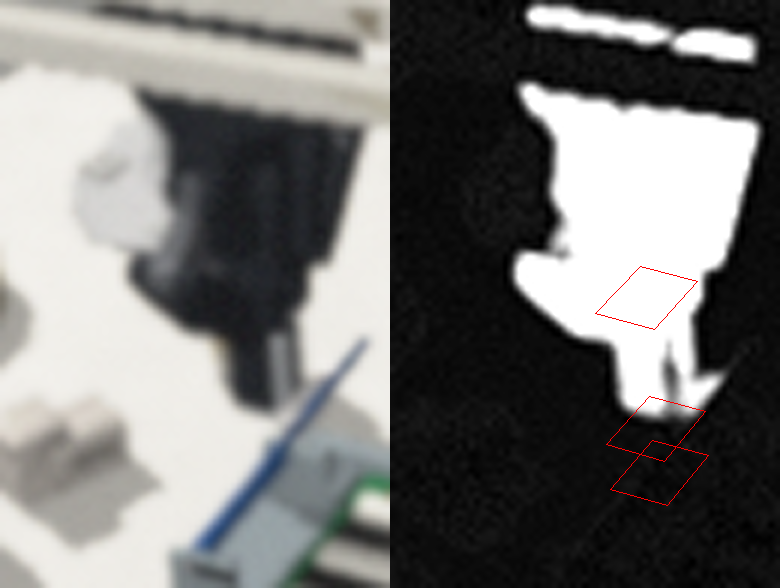

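>>> {"api": "drive_tool", "payload": {
  "motion": [
    [[0, 4, 0, 0, 0, 0, 0], [0, 8, 0, 0, 0, 0, 0], [0, 11, -3, 0, 0, 0, 0], [0, 13, -6, 0, 0, 0, 0], [0, 14, -9, 0, 0, 0, 0], [0, 14, -9, 0, 0, 0, 0]]
  ]
}}

```text
time: 5.55
tool_pos: [604.9, 14.0, 29.1]
tcp_rot: [[0.234, -0.004, 0.972], [-0.972, -0.001, 0.234], [-0.0, -1.0, -0.004]]
contact_force: [0.5, 0.9, 0.3]
gripper_width: 0.0
```

```bash
python3 d.py pics/d9.png
```

```text
t 5.6 carrier tcp [27.5  0.1 29.4] Fc [0.3 0.4 0.7] w -0.2 j [-0.17  0.45  1.64 -0.    1.05  1.16]
```

View pics/d9.png

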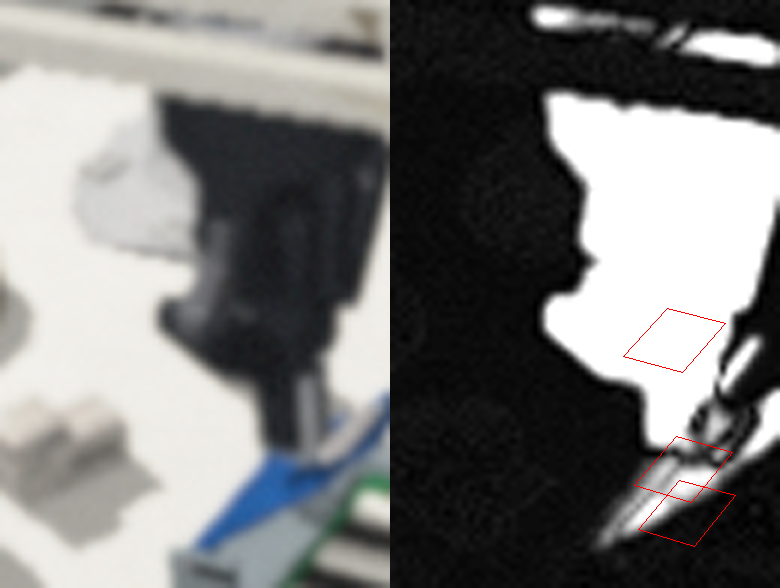

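```bash
cat > ov.py <<'E'
from h import *
import sys
from go import *
from fit import W,fl
c=cam("side");s=st();show()
x0,y0,f=185,265,8
A=cv2.resize(c["pixels"][y0:y0+75,x0:x0+95,::-1],None,fx=f,fy=f,interpolation=cv2.INTER_CUBIC);B=A.copy()
a,sl=float(sys.argv[2]),float(sys.argv[3])
L=[[(72,30),(72,18),(85,18),(85,-18),(72,-18),(72,-30),(0,-30),(0,30),(72,30)],[(60,15),(60,-15)]]
for l in L: cv2.polylines(B,[np.int32((proj(c,[W(q,fl(a,d,y,1.5,sl)) for d,y in l])-(x0,y0))*f)],False,(0,0,255),1)
cv2.polylines(B,[np.int32((proj(c,[W(q,fl(a,60,y,6.5,sl)) for y in(15,-15)])-(x0,y0))*f)],False,(0,255,255),1)
o=s["tool_pos"]+[0,0,float(sys.argv[4])];R0=s["tcp_rot"]
P=[o+R0@np.array([i*15,0,j*11]) for i,j in((1,1),(1,-1),(-1,-1),(-1,1),(1,1))]
cv2.polylines(B,[np.int32((proj(c,P)-(x0,y0))*f)],False,(0,255,0),1)
cv2.imwrite(sys.argv[1],B)
E
python3 ov.py pics/o1.png 0.8 0 31
```

```text
t 5.65 carrier tcp [27.7  0.  29.5] Fc [0.1 1.2 0.5] w -0.1 j [-0.17  0.45  1.64 -0.    1.05  1.16]
```

View pics/o1.png

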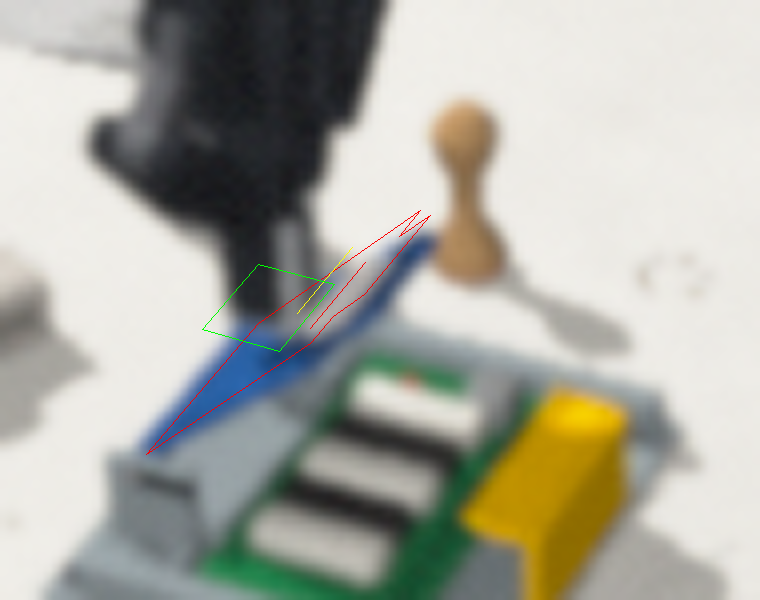

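```bash
python3 ov.py pics/o2.png 0.69 0 26
```

```text
t 5.7 carrier tcp [28.   0.  29.7] Fc [ 0.   1.1 -0.1] w 0.1 j [-0.17  0.45  1.64 -0.    1.05  1.16]
```

View pics/o2.png

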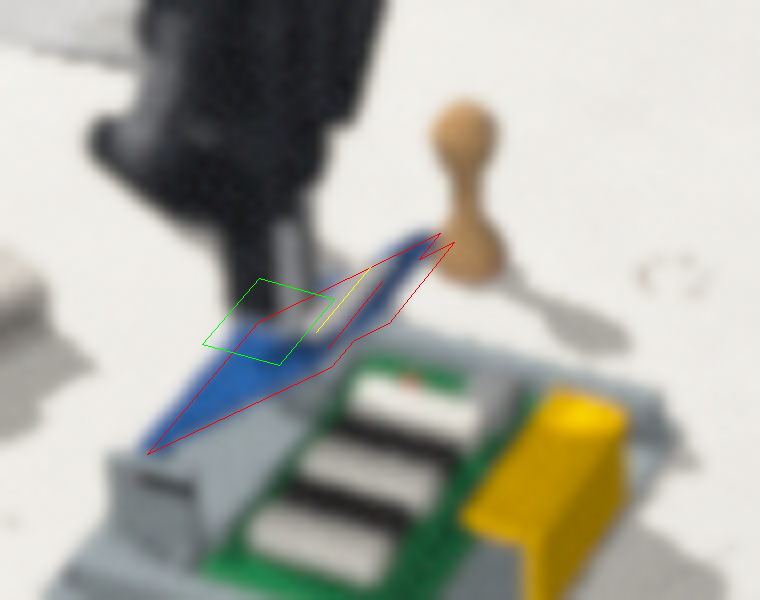

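>>> {"api": "drive_tool", "payload": {
  "motion": [
    [[0, 4, -1, 0, 0, 0, 0], [0, 8, -3, 0, 0, 0, 0], [0, 12, -4, 0, 0, 0, 0], [0, 16, -5, 0, 0, 0, 0], [0, 20, -6, 0, 0, 0, 0], [0, 20, -6, 0, 0, 0, 0]]
  ]
}}

```text
time: 6.2
tool_pos: [598.9, 12.5, 8.5]
tcp_rot: [[0.234, -0.005, 0.972], [-0.972, -0.001, 0.234], [-0.0, -1.0, -0.005]]
contact_force: [-0.3, -0.6, 0.6]
gripper_width: 0.1
```

```bash
python3 ov.py pics/o3.png 0.2 0 26
```

```text
t 6.25 carrier tcp [21.3  0.2  8.9] Fc [-0.1  0.   0.7] w -0.1 j [-0.18  0.47  1.66 -0.    1.01  1.16]
```

View pics/o3.png

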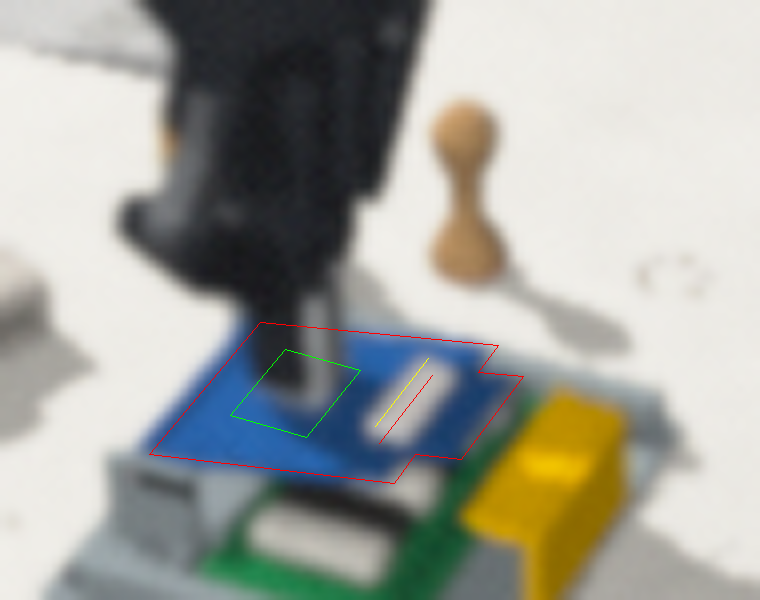

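>>> {"api": "drive_tool", "payload": {
  "motion": [
    [[0, 2, 0, 0, 0, 0, 0], [0, 4, 0, 0, 0, 0, 0], [0, 6, 0, 0, 0, 0, 0], [0, 6, 0, 0, 0, 0, 0]]
  ]
}}

```text
time: 6.58
tool_pos: [598.8, 12.6, 2.5]
tcp_rot: [[0.234, -0.005, 0.972], [-0.972, -0.001, 0.234], [-0.001, -1.0, -0.005]]
contact_force: [-0.4, -0.5, 1.0]
gripper_width: 0.2
```

```bash
python3 go.py
```

```text
t 6.58 carrier tcp [21.1  0.3  2.5] Fc [-0.5 -0.4  1. ] w 0.2 j [-0.18  0.48  1.66 -0.    1.    1.16]
```

>>> {"api": "drive_tool", "payload": {
  "motion": [
    [[0, 1.5, 0, 0, 0, 0, 0], [0, 3, 0, 0, 0, 0, 0], [0, 3, 0, 0, 0, 0, 0], [0, 3, 0, 0, 0, 0, 0]]
  ]
}}

```text
time: 6.92
tool_pos: [598.9, 12.6, 0.0]
tcp_rot: [[0.234, -0.005, 0.972], [-0.972, -0.001, 0.234], [-0.001, -1.0, -0.005]]
contact_force: [-3.0, -0.8, 6.7]
gripper_width: -0.1
```

```bash
python3 ov.py pics/o4.png 0.0 0 28
```

```text
t 6.97 carrier tcp [21.2  0.2  0.1] Fc [-2.7  0.4  7.1] w 0.1 j [-0.18  0.49  1.66 -0.    1.    1.16]
```

View pics/o4.png

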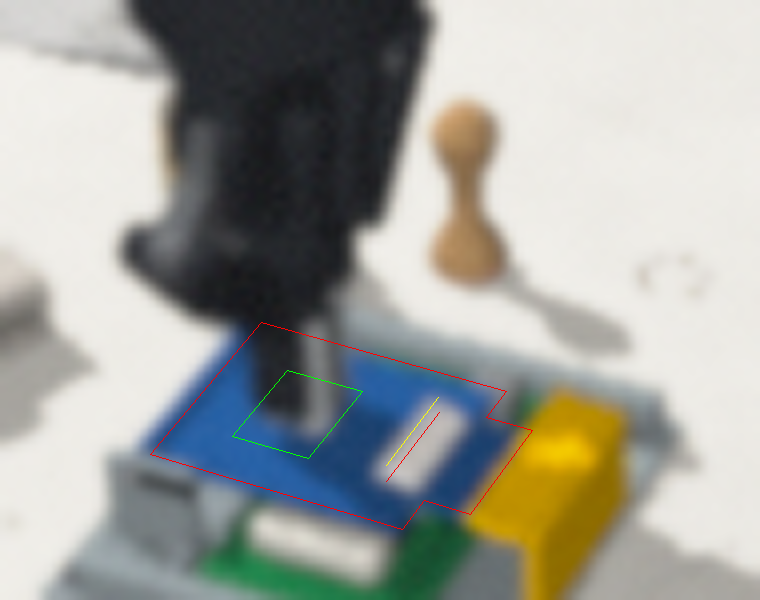

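The flap is now flat: the force is 7 N and the overlay at angle 0 matches. This contact also confirms the tips sit about 28 mm above the reported TCP. Next I slide towards the lip while holding the flap down.

>>> {"api": "drive_tool", "payload": {
  "motion": [
    [[0, 1, -3, 0, 0, 0, 0], [0, 1, -6, 0, 0, 0, 0], [0, 1, -9, 0, 0, 0, 0], [0, 1, -12, 0, 0, 0, 0], [0, 1, -15, 0, 0, 0, 0], [0, 1, -18, 0, 0, 0, 0]]
  ]
}}

```text
time: 7.47
tool_pos: [582.5, 8.2, -0.1]
tcp_rot: [[0.234, -0.002, 0.972], [-0.972, -0.001, 0.234], [0.0, -1.0, -0.003]]
contact_force: [3.1, 1.8, 5.5]
gripper_width: -0.3
```

```bash
python3 ov.py pics/o5.png 0.0 0 28
```

```text
t 7.52 carrier tcp [ 3.6 -0.2 -0.2] Fc [ 2.6 -1.1  6.3] w -0.2 j [-0.19  0.46  1.71 -0.    0.98  1.15]
```

View pics/o5.png

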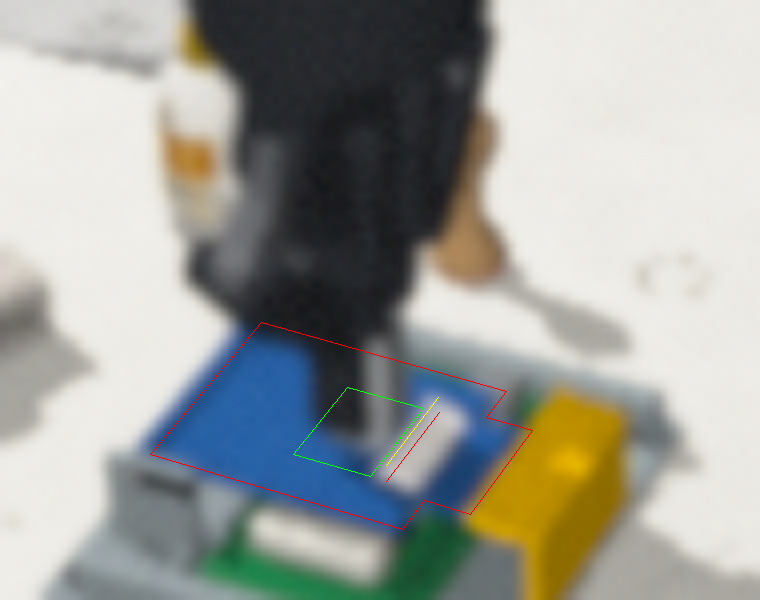

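>>> {"api": "drive_tool", "payload": {
  "motion": [
    [[0, 0.5, -3, 0, 0, 0, 0], [0, 0.5, -6, 0, 0, 0, 0], [0, 0.5, -9, 0, 0, 0, 0], [0, 0.5, -12, 0, 0, 0, 0], [0, 0.5, -14, 0, 0, 0, 0]]
  ]
}}

```text
time: 7.93
tool_pos: [569.0, 4.6, -0.1]
tcp_rot: [[0.234, -0.001, 0.972], [-0.972, -0.001, 0.234], [0.001, -1.0, -0.001]]
contact_force: [6.0, 1.6, 5.3]
gripper_width: -0.4
```

```bash
python3 ov.py pics/o6.png 0.0 10 28
```

```text
t 7.98 carrier tcp [-10.1  -0.5  -0.2] Fc [ 4.9 -0.6  6.1] w 0.1 j [-0.2   0.43  1.75 -0.    0.96  1.14]
```

View pics/o6.png

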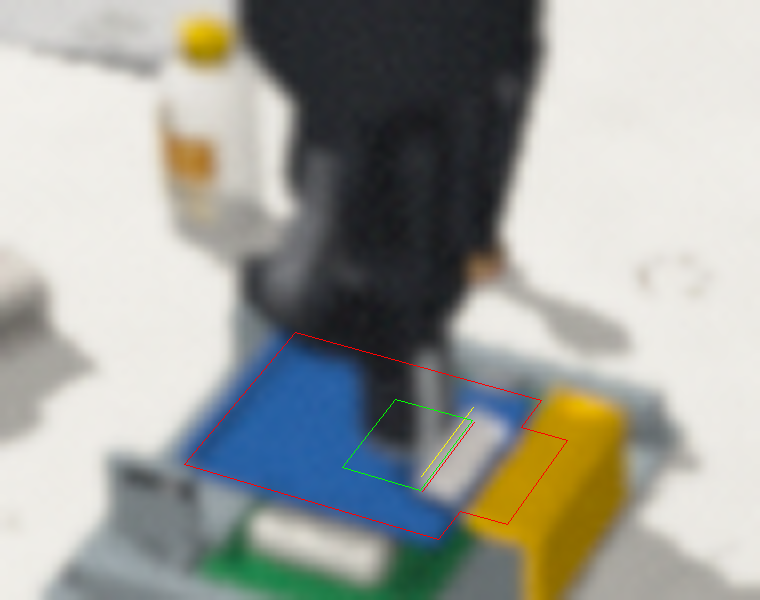

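The tongue is going under the lip at about 10 mm of slide. I'll keep pushing to the end stop.

>>> {"api": "drive_tool", "payload": {
  "motion": [
    [[0, 0.5, -3, 0, 0, 0, 0], [0, 0.5, -5, 0, 0, 0, 0], [0, 0.5, -7, 0, 0, 0, 0], [0, 0.5, -8, 0, 0, 0, 0], [0, 0.5, -8, 0, 0, 0, 0]]
  ]
}}

```text
time: 8.4
tool_pos: [563.5, 3.0, 0.2]
tcp_rot: [[0.234, 0.005, 0.972], [-0.972, -0.001, 0.234], [0.002, -1.0, 0.004]]
contact_force: [11.2, 3.9, 0.6]
gripper_width: -0.1
```

```bash
python3 go.py
```

```text
t 8.4 carrier tcp [-15.6  -0.8   0.2] Fc [11.8  1.2  0.6] w -0.1 j [-0.21  0.42  1.77  0.    0.95  1.13]
```

```bash
python3 ov.py pics/o7.png 0.0 17 28
```

```text
t 8.45 carrier tcp [-15.6  -0.8   0.1] Fc [11.8  1.1  1.1] w -0.2 j [-0.21  0.42  1.77 -0.    0.95  1.13]
```

View pics/o7.png

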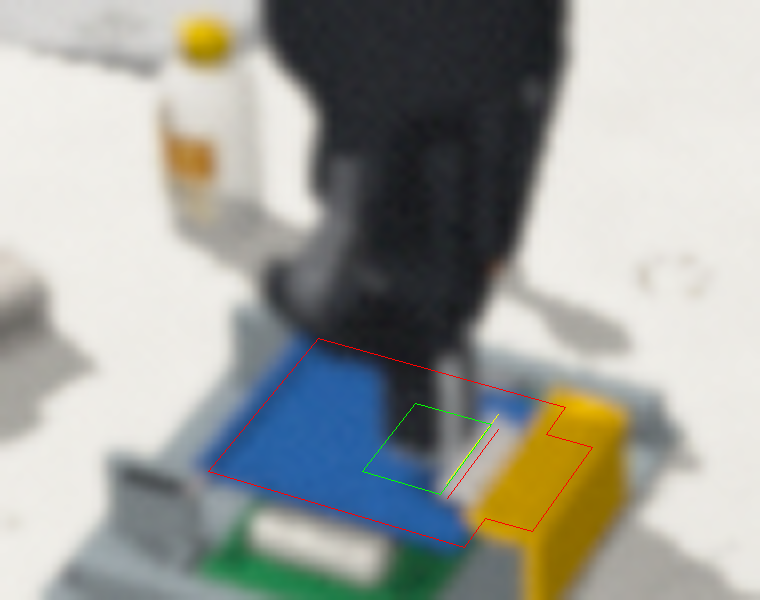

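>>> {"api": "drive_tool", "payload": {
  "motion": [
    [[0, 1, -3, 0, 0, 0, 0], [0, 1, -5, 0, 0, 0, 0], [0, 1, -5, 0, 0, 0, 0]]
  ]
}}

```text
time: 8.7
tool_pos: [563.7, 2.6, 0.8]
tcp_rot: [[0.232, 0.016, 0.972], [-0.973, 0.0, 0.233], [0.003, -1.0, 0.015]]
contact_force: [16.8, 7.5, -1.2]
gripper_width: 0.1
```

```bash
python3 go.py
```

```text
t 8.7 carrier tcp [-15.5  -1.3   0.8] Fc [18.1  3.3 -1.2] w 0.1 j [-0.21  0.41  1.78  0.    0.94  1.13]
```

It's at the hard stop: 18 N with no further travel. I'll back off the ridge and lift.

>>> {"api": "drive_tool", "payload": {
  "motion": [
    [[0, -1, 4, -0.015, 0, 0, 0], [0, -4, 6, -0.015, 0, 0, 0], [0, -10, 7, -0.015, 0, 0, 0], [0, -25, 7, -0.015, 0, 0, 0], [0, -50, 7, -0.015, 0, 0, 0], [0, -80, 7, -0.015, 0, 0, 0], [0, -110, 7, -0.015, 0, 0, 0], [0, -140, 7, -0.015, 0, 0, 0]]
  ]
}}

```text
time: 9.37
tool_pos: [566.1, 4.2, 141.2]
tcp_rot: [[0.233, -0.003, 0.973], [-0.973, -0.003, 0.232], [0.002, -1.0, -0.004]]
contact_force: [0.4, -0.8, 0.5]
gripper_width: 0.2
```

```bash
python3 ov.py pics/o8.png 0.02 17 28; python3 - <<'E'
from h import *
c=cam("top");cv2.imwrite("pics/t8.png",cv2.resize(c["pixels"][150:250,140:270,::-1],None,fx=6,fy=6,interpolation=2))
E
```

```text
t 9.42 carrier tcp [ -8.9  -1.8 148.2] Fc [ 2.9 -1.1  3.5] w 0.2 j [-0.2   0.22  1.68 -0.    1.24  1.14]
```

View pics/o8.png

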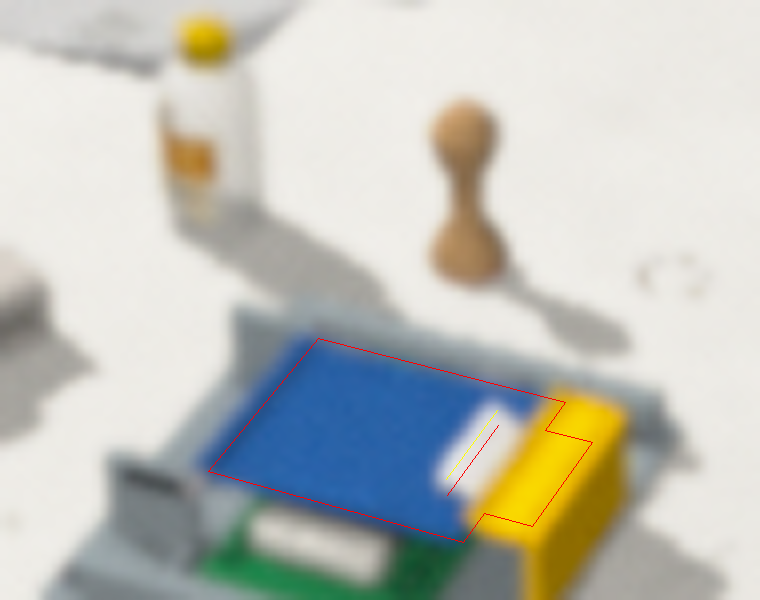

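View pics/t8.png

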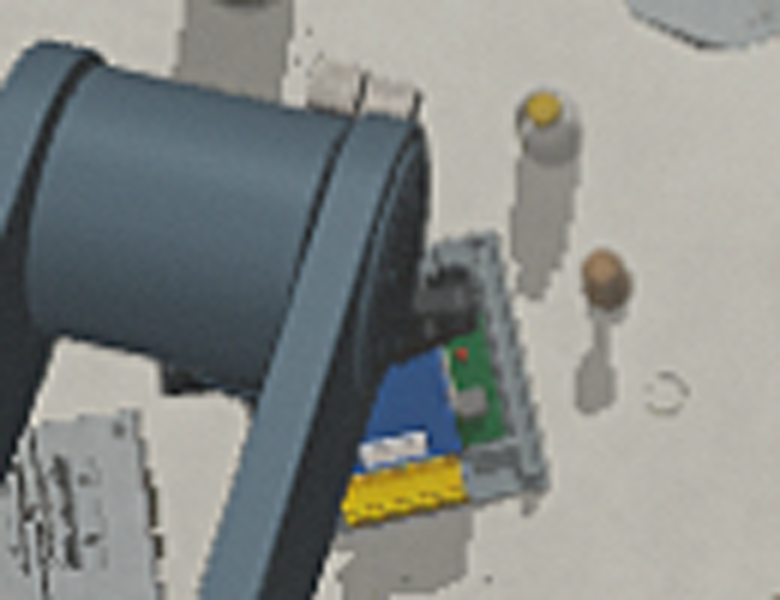

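The flap stays shut. Its edge and ridge have shifted about 62 px from the untucked view, against 57 to 60 px expected for 17 mm. The bottle, stamp and step block have not moved. I'll do a settled check and then hand in.

```bash
python3 ov.py pics/o9.png 0.02 17 28; python3 - <<'E'
from h import *
import cv2
a=cv2.imread("pics/o8.png").astype(int);b=cv2.imread("pics/o9.png").astype(int)
print("change",np.abs(a-b)[300:].max(), robot.get_state()["contact_force"].round(1))
print(robot.job_done())
E
```

```text
t 9.52 carrier tcp [-10.   -1.4 143.3] Fc [ 0.3 -0.4 -1.2] w -0.1 j [-0.2   0.22  1.68 -0.    1.23  1.14]
change 16 [ 0.4 -0.4 -1.2]
the job is handed in; nothing more can be done
None
```

The flap is folded down over the board and its tongue is tucked fully home under the yellow lip. I used only the tips of the shut fingers and handed the job in at about 9.5 s.

- **Fold and slide:** I pressed the flap flat, with 7 N on the tips and the slide still fully back. Keeping it held down, I pushed the ridge towards the lip until it met a hard stop. There the push rose to 18 N with no further travel. The downward hold fell to about zero at the stop, by which point the tongue was already under the lip.
- **Final checks:** After letting go, the flap stayed shut. Its image shift matched the full 17 mm slide within about 1 mm, and the next side picture was unchanged. The bottle, stamp and step block looked unmoved in the pictures. The board looked in place, though the shut flap covers most of it. The tool was about 140 mm clear and touching nothing.
- **One disagreement:** The visible fingertips were about 28 mm higher than the reported TCP, both in the side camera and when I touched the closed flap. I worked from what the pictures and the contact showed. I did not find the cause.

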